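Seat the drip tray of a patio soap stand and try its pump

ROBOT

A 6-joint arm with a two-finger parallel gripper is mounted at the origin on the work surface. World frame = base frame: x ahead of the robot, y to its left, z up, the work surface at z = 0. Lengths are in m, angles in degrees, forces in N, time in s.
With the tool pointing down it reaches from about 0.25 to 0.725 m from the base axis. Payload 9.7 kg.
Tool frame: the origin (TCP) lies at the very end of the fingers, on their centre line; the grasp point (between the pads) lies 19 mm behind it; z points along the fingers, y is the line along which they close (so a half turn about z gives the same grasp; the last joint's range is limited). The gripper opens to 85 mm and grips with 20 to 120 N. Pads are 22 mm wide; open, the fingers measure 114 mm over their backs; the gripper's body (76 mm by 85 mm) begins 54 mm behind the grasp point. The pads swing forward as they close: fully open they stand 13 mm farther back than shut.
Start: joints at [-67.666, 4.979, 10.078, 95.1, 0, 90], TCP at [0.209, -0.509, 0.191] pointing down, gripper open.
Joint ranges: [-179.16, 179.16], [-48.56, 103.87], [-65.8, 70.77], [-126.05, 130.52], [-82.76, 87.17], [-180, 180]. Speed limits (degrees/s): [127.2, 127.2, 147.25, 180, 180, 180].

INTERFACE

Orientations are given as [roll, pitch, yaw] about the fixed x, y, z axes, in that order (R = Rz(yaw) Ry(pitch) Rx(roll)).
In Python, from workcell import bot gives the robot as it stands.
- The arm moves only by the tool step_arm, never from a script. Its argument "targets" is a list of rows, each a list of 3 entries, a list of its own where there are three numbers: the opening, from 0 (shut) to 1 (fully open), then the shift along the world's x, y, z in mm, then the turn, a rotation vector about the world's x, y, z in rad. In form: [[grip, [tx, ty, tz], [wx, wy, wz]], ...]. A call has 1 to 8 rows; each row is the pose to reach, as a shift and turn from the pose commanded when the call began; what a row does not reach only later rows make up. A row lasts 1/10 s, in which the tool goes at most 50 mm and 8.59 degrees, less where a joint would pass 70% of its speed; a pose out of reach is approached as far as the arm can. A call with a gripper value outside its range is refused whole. The fingers move at their own pace and stop on an object; "force" is the grip in N (left out, the last holds). Time passes only in rows, so rows that repeat a pose let the fingers close. It gives the time, the measured TCP pose, the force, the opening and the grip force at its end, in the units of the state.
- bot.get_obs(): the state, without advancing time (a new reading comes with each control period).
- bot.camera(name): name is "side" or "top" or "wrist"; returns (picture, depth): 400x640x3 uint8, red, green, blue; 400x640 float32, m along the optical axis (not along the pixel's ray), 0 where there is no reading.
- bot.camera_params(name): a dict with "K" (3x3 intrinsics, pixels), "k1" (the pictures are not rectified: a ray, as slopes to the right and down, at radius r is drawn at 1 + k1 r^2 times it, then the intrinsics apply), "R" (3x3) and "t" (3): a world point X has camera coordinates R X + t. Camera axes: x right, y down, z forward; pixel columns grow to the right and rows downward; lengths in m; the calibration is good to about 2 mm. A picture is of the moment at which its call begins: read the wrist's pose just before it. camera_params takes no time and is no camera call; for the wrist camera it gives the pose at the moment of the call.
- bot.job_done(): hands the job in; it is judged then, once.
The state is a dict: "time": time; "q": joint angles; "qd": joint speeds; "joint_efforts": joint torques, N m; "ee_pos": TCP position; "tcp_rot": TCP orientation; "wrist_force": force on the tool from outside, world axes, zero at the start; "torque": the same for the moment, N m; "opening": finger opening in m; "grasp_force": force on a finger pad.
Only numpy, scipy, OpenCV 4.12 (cv2) and the standard library are available. Lean on these libraries where they do the work, as an engineer would, in place of code of your own. Each camera call takes 0.05 s, during which the arm holds its last target. There are 200 camera calls.

TASK

Get the teak soap stand ready for refilling: lift the river stone out of the recess and set it down gently on the table, clear of the stand. Then slide the green drip tray along the stand, without lifting it off, until it drops fully home in the recess under the spout, so that it lies flat there. With the tray in place, try the pump: push the plunger all the way down, keep it down for a moment, then let it rise slowly to the top under your control instead of letting it snap back; leave the planter, the mug and the spoon rest where they are.

Things in the scene. Friction and masses are not known exactly. Their poses are not given: they have to be found in the camera images.
- stand: Fixed teak soap stand, 450 mm long (its y), 269 mm deep (its x: -97 mm at the front edge to +172 at the back). Origin on the table under the middle of the recess, z up. From x = -97 to +77 a flat deck, 20 mm above the table, with the recess in its middle; from x = +77 to +172 a back shelf, its top 38 mm above the table. Both run the whole length, with no rails at the ends or front.
- recess (a point): Centre of the floor of the rectangular recess in the deck, 11 mm above the table; axes as the stand's. The recess is 9 mm deep, 154 mm in x and 116 mm in y, with upright walls; the seated tray stands 7 mm proud of the deck.
- ledge (a point): Middle of the back shelf's straight front face (stand x = +77 mm), at deck height; axes as the stand's. The face rises 18 mm above the deck along the whole length, in one plane with the recess's back wall: a tray pushed square against it is in line with the recess and slides along it (pushed skewed, it can jam).
- spout (a point): Tip of the pump's black spout, which points to the front and ends 17 mm over the back of the recess, about 220 mm above the table. The amber glass bottle (66 mm in diameter, held fast in a black wire ring on the shelf) stands behind it at stand x = +122, y = 0.
- tray: Loose empty green acrylic drip tray, 150 mm (its x) by 110 mm (its y), 16 mm high, walls and floor 4 mm thick, about 120 g; origin at the centre of its underside, z up. Starts flat on the deck left or right of the recess, before the back shelf, its long side roughly along the stand's x. That way round it fits the recess with 2 mm (x) and 3 mm (y) of play each side.
- stone: Loose smooth grey river stone, an oval 96 mm long (its x), 58 mm wide (its y) and 42 mm high, about 300 g, flat underneath; origin at the centre of its underside, z up. It starts lying in the recess.
- pump (a joint): Plunger of the pump, in m: 0 fully up, 0.018 fully down (stroke 18 mm, straight down). A spring pushes it up: 2.5 N at the top, 6 N at the bottom; let go, it snaps up at once.
- pump_top (a point): Centre of the flat round top of the black plunger head (32 mm in diameter), where it is pressed; 243 mm above the table when up; moves with the plunger.
- spoon_rest: Loose stainless steel spoon rest, 160 mm long (its x), 84 mm wide, 13 mm high; origin under its middle. It lies on the deck on the side of the recess where the tray is not. Leave it alone.
- planter: Loose black ceramic planter with a small agave, 124 mm in diameter, about 185 mm high; origin at the centre of its underside. It stands on the table beside the stand. Leave it alone.
- mug: Loose blue ceramic mug, 82 mm in diameter with a handle, 95 mm high; origin at the centre of its underside. Leave it alone. The table top (z = 0) beside the stand is otherwise free.
There are look-alikes about, which are no part of the job. Of the things shaped like the tray, the green one is meant.

How it is judged:
By the outcome, as a careful person would: the job done as asked, in the order asked, and still so for the second after the job is handed in, with the robot touching nothing.
It also fails if it takes over 72 s, if anything falls off the work surface, if the arm or the gripper's body presses on something with over 40 N, if the wrist force passes 120 N, or if a joint passes its speed limit or range.

## Working session

There is one attempt and no reset: what is moved stays moved. The work goes in short steps, Python scripts to look and compute and a tool call to move; the robot and the scene stay as the last step left them, time stands still between calls to the robot, and variables do not carry over. Pictures are saved under pics/ and viewed, at most 10 in all, crops included, and the job is handed in when it is done.

Besides the shell and the picture viewer there is one more tool, called after "Emit:" by a JSON object that holds its "method" and its "body", one argument or row to a line. step_arm: Moves the arm, as the interface text tells. Its arguments: {"type":"object","properties":{"targets":{"type":"array","items":{"type":"array"}},"force":{"type":"number"}},"required":["targets"]}

```bash
mkdir -p pics
cat > h.py <<'E'
import numpy as np, cv2
from workcell import bot
def cloud(name):
    p=bot.camera_params(name); im,d=bot.camera(name)
    K,k1,R,t=np.array(p["K"]),p["k1"],np.array(p["R"]),np.array(p["t"])
    u,v=np.meshgrid(np.arange(640),np.arange(400))
    D=np.array([k1,0,0,0,0],float)
    n=cv2.undistortPoints(np.stack([u,v],-1).reshape(-1,1,2).astype(np.float64),K,D).reshape(400,640,2)
    C=np.dstack([n*d[...,None],d])
    X=(C-t)@R
    X[d==0]=np.nan
    return im,X
def save(n,im,s=1):
    cv2.imwrite("pics/"+n+".png",cv2.resize(im[...,::-1],None,fx=s,fy=s,interpolation=cv2.INTER_CUBIC))
E
python3 - <<'E'
from h import *
for n in("top","side"):
    im,X=cloud(n); np.savez(n,im=im,X=X); save(n,im,1.25); p=bot.camera_params(n);print(n,-np.array(p["R"]).T@p["t"])
o=bot.get_obs();print(o)
E
```

```text
top [0.27921182 0.04520373 1.54730074]
side [0.37097918 1.16797518 1.42597696]
{'time': 0.1, 'q': array([-6.76681501e+01,  5.00985542e+00,  1.00407505e+01,  9.50987125e+01,
        1.29604733e-03,  8.99984893e+01]), 'qd': array([-0.05929565,  0.01275713,  0.02558432,  0.02985517,  0.06062166,
       -0.04896752]), 'joint_efforts': array([ 3.42838612e-03, -5.21560585e+01,  4.65654659e+01,  1.60501833e-02,
        1.06428799e-04,  2.83041584e-05]), 'ee_pos': array([ 0.2089018 , -0.50853048,  0.19085142]), 'tcp_rot': array([-1.79932183e+02, -1.29783454e-03,  2.23333591e+01]), 'wrist_force': array([ 0.24296893, -0.33576626,  0.06191539]), 'torque': array([-0.0509385 , -0.01494996, -0.00103635]), 'grasp_force': 0.0, 'opening': 0.08550751535484147}
```

View pics/top.png

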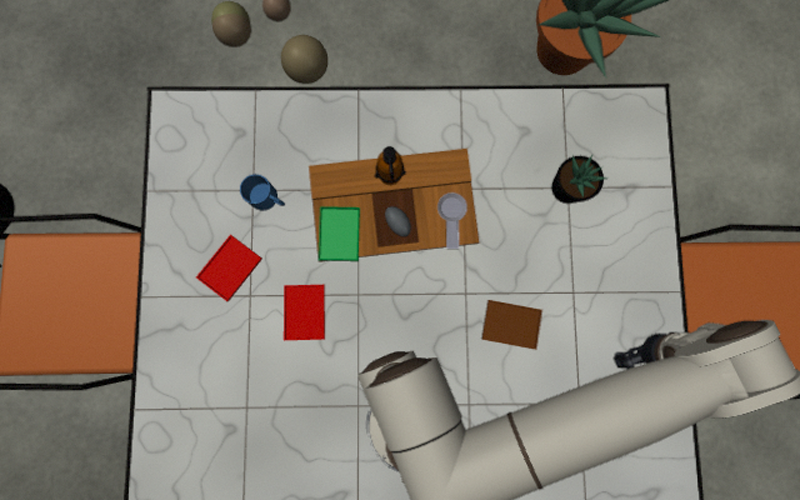

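View pics/side.png

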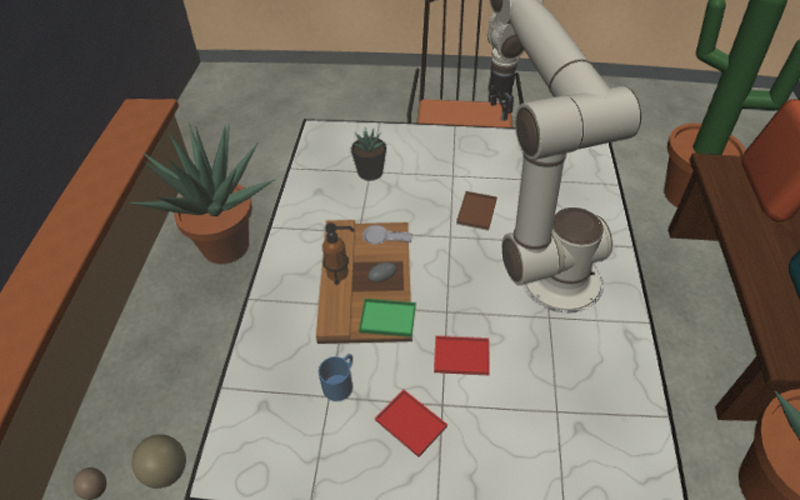

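Top picture (800×500): the candidates for the tray are green (340,234), red (229,268) and (304,312), and brown (512,324). The green one on the deck is meant. The stone at (397,221) lies in the recess; the round ones at (231,24) and (304,58) are floor decor. The spoon rest is at (452,215), the mug at (260,192), the planter at (578,178) and the pump at (390,165).

```bash
cat > m.py <<'E'
from h import *
def rect(P):
    (c,s,a)=cv2.minAreaRect((P[:,:2]*1000).astype(np.float32)); return np.round(c,1),np.round(s,1),round(a,2)
for n in("top","side"):
    f=np.load(n+".npz");im=f["im"];X=f["X"]
    r,g,b=[im[...,i].astype(int) for i in range(3)]
    z=X[...,2]; roi=(X[...,0]>.3)&(X[...,0]<.8)&(abs(X[...,1])<.35)
    tab=roi&(abs(z)<.01)&(r>150)&(b>140); print(n,"table z",np.median(z[tab]))
    wood=roi&(r>b+35)&(r>g+20)&(g>b)&(z>.008)&(z<.055)
    wood=cv2.morphologyEx(wood.astype(np.uint8),cv2.MORPH_OPEN,np.ones((3,3)))>0
    k,l,st,_=cv2.connectedComponentsWithStats(wood.astype(np.uint8)); 
    sh=wood&(z>.032); dk=wood&(z<.028)&(z>.015)
    print("shelf",rect(X[sh]),np.median(z[sh]),"deck z",np.median(z[dk]),"all",rect(X[sh|dk]))
    gr=roi&(g>r+40)&(g>b+30)&(z<.06); gr=cv2.morphologyEx(gr.astype(np.uint8),cv2.MORPH_OPEN,np.ones((3,3)))>0
    print("green",rect(X[gr]),np.median(z[gr]))
    # dark recess
    rc=roi&(z<.016)&(z>.004)&(r>b+15)&(r<130); rc=cv2.morphologyEx(rc.astype(np.uint8),cv2.MORPH_OPEN,np.ones((3,3)))>0
    if rc.any():print("recess",rect(X[rc]),np.median(z[rc]))
    grey=roi&(abs(r-g)<15)&(abs(g-b)<18)&(r<150)&(z>.02)&(z<.07)&(abs(X[...,1]-.02)<.06)&(X[...,0]<.66)
    grey=cv2.morphologyEx(grey.astype(np.uint8),cv2.MORPH_OPEN,np.ones((3,3)))>0
    if grey.any():print("stone",rect(X[grey]),z[grey].max())
    blk=roi&(z>.19)&(z<.3)&(r<70)&(X[...,0]>.55)&(abs(X[...,1])<.15)
    if blk.any():
        print("pump",rect(X[blk]),np.nanpercentile(z[blk],[5,50,95])); tp=blk&(z>.235);print("top",rect(X[tp]),np.median(z[tp]))
E
python3 m.py
python3 - <<'E'
from h import *
im=np.load('top.npz')['im']; save('crop',im[110:220,230:400],4.5)
E
```

```text
top table z 0.0009689440343930115
shelf (array([635.7,  53.7]), array([202.8, 449.6]), 6.05) 0.03908410251231935 deck z 0.0207835251051852 all (array([602.2,  49.6]), array([270.3, 450.9]), 5.99)
green (array([518.4, 200.4]), array([108.2, 148.4]), 88.67) 0.026396008542438842
recess (array([445.6, -44.3]), array([484.2, 154.5]), 37.98) 0.011195023152121316
stone (array([551.6,  38.4]), array([92.4, 54.8]), 40.91) 0.06234172777069241
pump (array([661.4,  51.2]), array([78.8, 30.9]), 17.99) [0.20306102 0.24151483 0.24763697]
top (array([664.3,  60.1]), array([27.5, 71.3]), 89.46) 0.2426682520864113
side table z -0.00037937296924378105
shelf (array([655.2,  61.4]), array([157.9, 459.4]), 1.31) 0.0379504935086572 deck z 0.01990432296700685 all (array([551.7,  89.7]), array([355.1, 543.2]), 6.07)
green (array([515.8, 203.8]), array([111. , 147.6]), 88.34) 0.024076391156566224
recess (array([587.4, 155. ]), array([322.1, 175.6]), 77.79) 0.01023201888603781
stone (array([550.2,  45.3]), array([88.5, 56.8]), 16.03) 0.058679541841333956
pump (array([658.1,  62.4]), array([73.1, 28.6]), 3.88) [0.19800136 0.2344464  0.24538461]
top (array([659.6,  62.5]), array([70. , 28.6]), 3.88) 0.24010684485238376
```

View pics/crop.png

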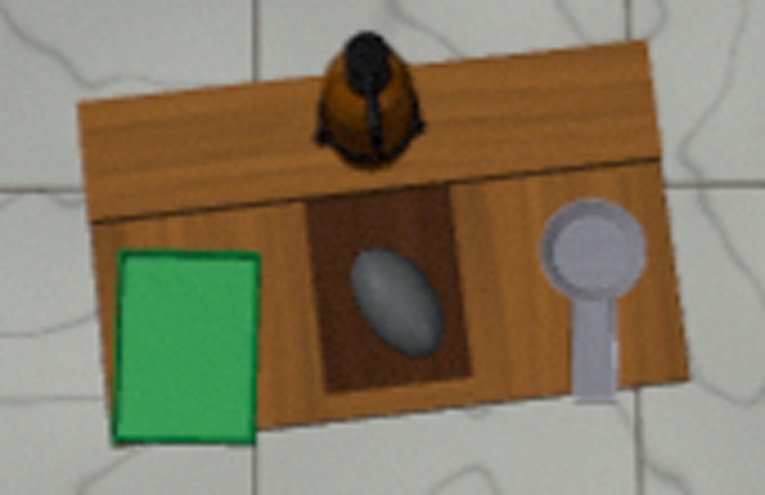

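The crop confirms the green tray (px 187,345 in the crop) is on the deck left of the recess and the stone (397,302) is in the recess. Stand yaw is about +6°, with the recess centre at about (565,46) mm. The tray is at (518,201) with yaw −1.4°, and the stone is at (551,40) with its long axis at 41°.

Run:
```python
from h import *
from scipy.spatial.transform import Rotation as Ro
o=bot.get_obs();p=bot.camera_params("wrist")
c=-np.array(p["R"]).T@p["t"]
R=Ro.from_euler('xyz',o["tcp_rot"],degrees=True)
print("cam in tool",R.inv().apply(c-o["ee_pos"]),"axis",R.inv().apply(np.array(p["R"])[2]))
```

```text
cam in tool [ 0.07098645  0.00057426 -0.18231259] axis [-2.73483232e-01 -9.33954373e-04  9.61876317e-01]
```

Emit:
{"method": "step_arm", "body": {
  "targets": [
    [0.85, [43, 50, 0], [0, 0, 0.05]],
    [0.85, [86, 110, 0], [0, 0, 0.1]],
    [0.85, [129, 170, 0], [0, 0, 0.2]],
    [0.85, [172, 230, 0], [0, 0, 0.25]],
    [0.85, [215, 300, 0], [0, 0, 0.3]],
    [0.85, [258, 370, 0], [0, 0, 0.33]],
    [0.85, [300, 440, -10], [0, 0, 0.33]],
    [0.85, [320, 510, -20], [0, 0, 0.33]]
  ]
}}

```text
time: 0.9
ee_pos: [0.4354, -0.1777, 0.1857]
tcp_rot: [180.0, -0.0, 41.2]
wrist_force: [0.6, -1.4, -0.3]
opening: 0.073
grasp_force: 0.0
```

The wrist camera sits on the +x side of the tool, which would put it near the spout, so I'll turn the tool half round to keep it on the robot's side.

Emit:
{"method": "step_arm", "body": {
  "targets": [
    [0.85, [20, 40, 0], [0, 0, -0.15]],
    [0.85, [40, 80, 0], [0, 0, -0.3]],
    [0.85, [50, 120, 0], [0, 0, -0.45]],
    [0.85, [60, 150, 0], [0, 0, -0.6]],
    [0.85, [70, 180, 0], [0, 0, -0.75]],
    [0.85, [80, 200, 0], [0, 0, -0.9]],
    [0.85, [90, 210, 0], [0, 0, -1.05]],
    [0.85, [90, 210, 0], [0, 0, -1.2]]
  ]
}}

```text
time: 1.7
ee_pos: [0.5112, -0.0547, 0.1852]
tcp_rot: [-174.7, 0.5, -9.4]
wrist_force: [0.1, -0.4, -0.0]
opening: 0.0723
grasp_force: 0.0
```

Emit:
{"method": "step_arm", "body": {
  "targets": [
    [0.85, [0, 0, 0], [0, 0, -0.15]],
    [0.85, [0, 0, 0], [0, 0, -0.3]],
    [0.85, [0, 0, 0], [0, 0, -0.45]],
    [0.85, [0, 0, 0], [0, 0, -0.6]],
    [0.85, [0, 0, 0], [0, 0, -0.75]],
    [0.85, [0, 0, 0], [0, 0, -0.9]],
    [0.85, [0, 0, 0], [0, 0, -1.05]],
    [0.85, [0, 0, 0], [0, 0, -1.2]]
  ]
}}

```text
time: 2.5
ee_pos: [0.4177, -0.1942, 0.1875]
tcp_rot: [-163.8, 2.5, -36.2]
wrist_force: [-0.1, 0.1, 0.2]
opening: 0.0725
grasp_force: 0.0
```

Emit:
{"method": "step_arm", "body": {
  "targets": [
    [0.85, [0, 0, 0], [0, 0, -0.15]],
    [0.85, [0, 0, 0], [0, 0, -0.3]],
    [0.85, [0, 0, 0], [0, 0, -0.45]],
    [0.85, [0, 0, 0], [0, 0, -0.6]],
    [0.85, [0, 0, 0], [0, 0, -0.74]],
    [0.85, [0, 0, 0], [0, 0, -0.74]]
  ]
}}

```text
time: 3.1
ee_pos: [0.2968, -0.2655, 0.1897]
tcp_rot: [-156.4, 3.4, -60.8]
wrist_force: [-0.4, -0.9, -0.1]
opening: 0.0726
grasp_force: 0.0
```

```bash
cat > w.py <<'E'
from h import *
import sys
o=bot.get_obs();print(np.round(o["ee_pos"],4),np.round(o["tcp_rot"],2),np.round(o["q"],1))
im,X=cloud("wrist");np.savez("wrist",im=im,X=X);save(sys.argv[1],im,1.25)
E
python3 w.py w1
python3 - <<'E'
from h import *
from m import rect
E
```

```text
[ 0.2968 -0.2655  0.1897] [-156.41    3.41  -60.81] [-60.9 -15.6 -12.3  96.8  23.6 179.9]
top table z 0.0009689440343930115
shelf (array([635.7,  53.7]), array([202.8, 449.6]), 6.05) 0.03908410251231935 deck z 0.0207835251051852 all (array([602.2,  49.6]), array([270.3, 450.9]), 5.99)
green (array([518.4, 200.4]), array([108.2, 148.4]), 88.67) 0.026396008542438842
recess (array([445.6, -44.3]), array([484.2, 154.5]), 37.98) 0.011195023152121316
stone (array([551.6,  38.4]), array([92.4, 54.8]), 40.91) 0.06234172777069241
pump (array([661.4,  51.2]), array([78.8, 30.9]), 17.99) [0.20306102 0.24151483 0.24763697]
top (array([664.3,  60.1]), array([27.5, 71.3]), 89.46) 0.2426682520864113
side table z -0.00037937296924378105
shelf (array([655.2,  61.4]), array([157.9, 459.4]), 1.31) 0.0379504935086572 deck z 0.01990432296700685 all (array([551.7,  89.7]), array([355.1, 543.2]), 6.07)
green (array([515.8, 203.8]), array([111. , 147.6]), 88.34) 0.024076391156566224
recess (array([587.4, 155. ]), array([322.1, 175.6]), 77.79) 0.01023201888603781
stone (array([550.2,  45.3]), array([88.5, 56.8]), 16.03) 0.058679541841333956
pump (array([658.1,  62.4]), array([73.1, 28.6]), 3.88) [0.19800136 0.2344464  0.24538461]
top (array([659.6,  62.5]), array([70. , 28.6]), 3.88) 0.24010684485238376
```

View pics/w1.png

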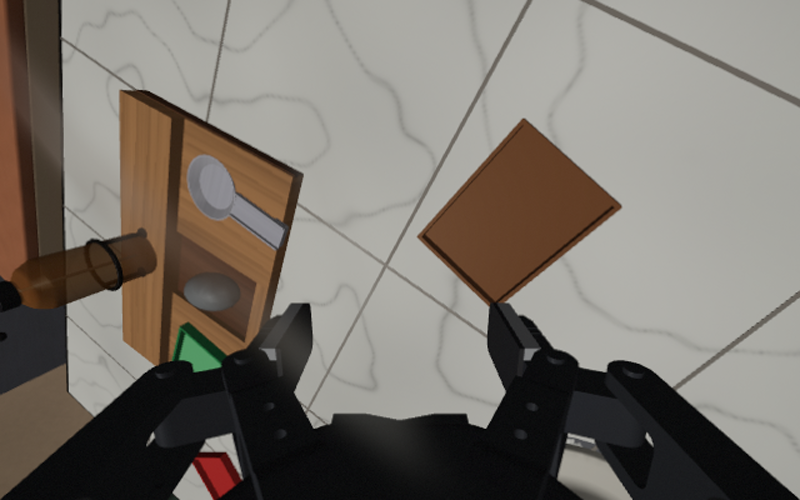

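The picture shows the tool tilted: joint 6 ran into its +180° stop because I turned the wrong way. I'll unwind it with positive turns, with the script giving the exact shift and turn.

```bash
cat > d.py <<'E'
import sys,numpy as np
from workcell import bot
from scipy.spatial.transform import Rotation as Ro
# usage: d.py x y z yaw (mm,deg): shift and turn from measured pose to pose pointing down
x,y,z,w=map(float,sys.argv[1:5]); o=bot.get_obs()
T=Ro.from_euler('xyz',[180,0,w],degrees=True)*Ro.from_euler('xyz',o["tcp_rot"],degrees=True).inv()
print(o["time"],"shift",np.round(np.array([x,y,z])-o["ee_pos"]*1000,1),"turn",np.round(T.as_rotvec(),3),"q",np.round(o["q"],1),"F",np.round(o["wrist_force"],1),"op",round(o["opening"],4))
E
python3 d.py 400 -100 190 20
```

```text
3.15 shift [105.4 165.7   0. ] turn [-0.441  0.097  1.405] q [-61.1 -15.8 -12.4  96.9  23.5 179.9] F [ 1.  -1.5  2.2] op 0.0725
```

Emit:
{"method": "step_arm", "body": {
  "targets": [
    [0.85, [10, 16, 0], [-0.044, 0.01, 0.14]],
    [0.85, [21, 33, 0], [-0.088, 0.02, 0.281]],
    [0.85, [31, 50, 0], [-0.132, 0.03, 0.421]],
    [0.85, [42, 66, 0], [-0.176, 0.039, 0.562]],
    [0.85, [52, 83, 0], [-0.22, 0.049, 0.702]],
    [0.85, [63, 100, 0], [-0.265, 0.058, 0.843]],
    [0.85, [74, 116, 0], [-0.309, 0.068, 0.983]],
    [0.85, [84, 132, 0], [-0.353, 0.078, 1.124]]
  ]
}}

```text
time: 3.95
ee_pos: [0.3821, -0.1325, 0.19]
tcp_rot: [-175.4, -2.0, 4.5]
wrist_force: [-0.6, -1.1, -0.4]
opening: 0.0727
grasp_force: 0.0
```

```bash
python3 d.py 551 40 160 90
```

```text
3.95 shift [168.9 172.5 -30. ] turn [-0.087 -0.039  1.489] q [-23.1 -14.5  -8.4  96.5   5.  152.2] F [-0.6 -1.1 -0.4] op 0.0727
```

Emit:
{"method": "step_arm", "body": {
  "targets": [
    [0.85, [20, 20, 0], [-0.009, -0.004, 0.145]],
    [0.85, [40, 40, 0], [-0.017, -0.008, 0.29]],
    [0.85, [60, 60, 0], [-0.026, -0.012, 0.435]],
    [0.85, [80, 80, 0], [-0.034, -0.015, 0.58]],
    [0.85, [100, 100, 0], [-0.042, -0.019, 0.725]],
    [0.85, [120, 120, 0], [-0.051, -0.023, 0.87]],
    [0.85, [140, 140, 0], [-0.06, -0.027, 1.02]],
    [0.85, [155, 160, 0], [-0.068, -0.03, 1.165]]
  ]
}}

```text
time: 4.75
ee_pos: [0.5375, 0.0278, 0.1895]
tcp_rot: [-179.2, -1.0, 71.4]
wrist_force: [0.2, -0.6, 0.4]
opening: 0.0725
grasp_force: 0.0
```

```bash
python3 d.py 551 40 160 141
```

```text
4.75 shift [ 13.5  12.2 -29.5] turn [-0.014 -0.019  1.214] q [  2.2   3.7   8.5  95.2   1.2 110.7] F [ 0.2 -0.6  0.4] op 0.0725
```

Emit:
{"method": "step_arm", "body": {
  "targets": [
    [0.85, [0, 0, 0], [-0.002, -0.003, 0.149]],
    [0.85, [0, 0, 0], [-0.004, -0.005, 0.298]],
    [0.85, [0, 0, 0], [-0.006, -0.007, 0.447]],
    [0.85, [0, 0, 0], [-0.007, -0.01, 0.596]],
    [0.85, [0, 0, 0], [-0.009, -0.012, 0.745]],
    [0.85, [0, 0, 0], [-0.01, -0.014, 0.894]],
    [0.85, [0, 0, 0], [-0.012, -0.017, 1.043]],
    [0.85, [0, 0, 0], [-0.014, -0.019, 1.19]]
  ]
}}

```text
time: 5.55
ee_pos: [0.5366, 0.0268, 0.1898]
tcp_rot: [-180.0, -0.1, 139.6]
wrist_force: [0.8, 0.7, -0.4]
opening: 0.0726
grasp_force: 0.0
```

Emit:
{"method": "step_arm", "body": {
  "targets": [
    [0.85, [0, 0, 0], [0, 0, 0.149]],
    [0.85, [0, 0, 0], [0, 0, 0.298]],
    [0.85, [0, 0, 0], [0, 0, 0.447]],
    [0.85, [0, 0, 0], [0, 0, 0.596]],
    [0.85, [0, 0, 0], [0, 0, 0.745]],
    [0.85, [0, 0, 0], [0, 0, 0.894]],
    [0.85, [0, 0, 0], [0, 0, 1.043]],
    [0.85, [0, 0, 0], [0, 0, 1.19]]
  ]
}}

```text
time: 6.35
ee_pos: [0.5365, 0.0267, 0.1898]
tcp_rot: [180.0, -0.1, -152.2]
wrist_force: [0.5, -0.4, 0.2]
opening: 0.0725
grasp_force: 0.0
```

```bash
python3 d.py 551 40 110 -139
cat > s.py <<'E'
from h import *
import sys
from m2 import *
E
python3 w.py w2
python3 - <<'E'
from h import *
f=np.load("wrist.npz");im=f["im"].astype(int);X=f["X"];r,g,b=im[...,0],im[...,1],im[...,2];z=X[...,2]
m=(abs(r-g)<18)&(abs(g-b)<20)&(z>.02)&(z<.07)&(np.hypot(X[...,0]-.55,X[...,1]-.04)<.062)
m=cv2.morphologyEx(m.astype(np.uint8),cv2.MORPH_OPEN,np.ones((5,5)))>0
print(cv2.minAreaRect((X[m][:,:2]*1000).astype(np.float32)),np.percentile(z[m],[2,50,99]))
E
```

```text
6.35 shift [ 14.5  13.3 -79.8] turn [ 0.    -0.002  0.23 ] q [  2.9   3.3   8.1  94.9  -0.  -25. ] F [ 0.5 -0.4  0.2] op 0.0725
[0.5365 0.0267 0.1898] [ 1.7996e+02 -1.0000e-01 -1.5219e+02] [  2.9   3.3   8.1  94.9  -0.  -25. ]
((552.18115234375, 36.567543029785156), (91.4163818359375, 56.15550994873047), 27.666893005371094) [0.0335887  0.04834927 0.05404035]
```

View pics/w2.png

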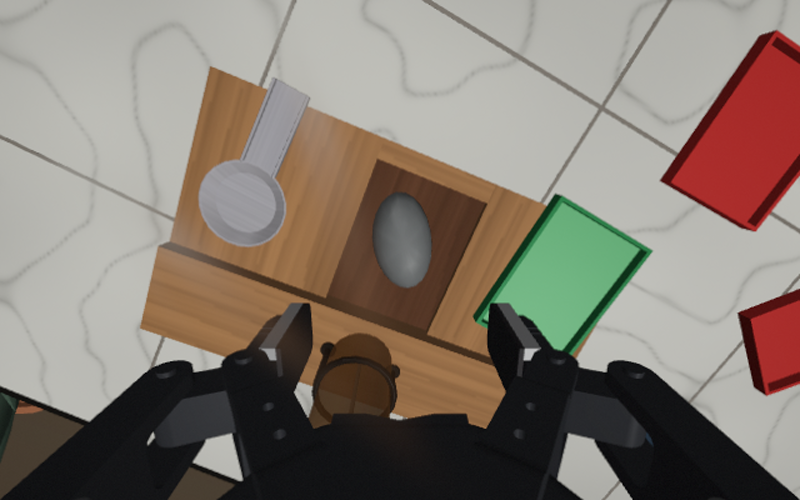

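The wrist picture shows the stone at (403,240) in the recess (corners 378,160; 486,204; 430,332; 328,296). The tray is at (565,270) to its right and the spoon rest at (242,190) to its left. I'll refine the axes from this view.

```bash
cat > r.py <<'E'
from h import *
from scipy.spatial import ConvexHull
for n in("top","wrist"):
    f=np.load(n+".npz");im=f["im"].astype(int);X=f["X"];r,g,b=im[...,0],im[...,1],im[...,2];z=X[...,2]
    def comp(m,near):
        m=cv2.morphologyEx(m.astype(np.uint8),cv2.MORPH_OPEN,np.ones((3,3)))
        k,l,s,c=cv2.connectedComponentsWithStats(m)
        P=[X[l==i][:,:2]*1000 for i in range(1,k) if s[i,4]>40]
        return min(P,key=lambda p:np.linalg.norm(np.median(p,0)-near))
    P=comp((abs(r-g)<18)&(abs(g-b)<20)&(z>.022)&(z<.07),[551,40])
    H=P[ConvexHull(P).vertices]; M=cv2.fitEllipse(H.astype(np.float32)); C=np.cov(P.T);w,V=np.linalg.eigh(C)
    print(n,"stone",P.mean(0),"pca",np.degrees(np.arctan(V[1,1]/V[0,1])),"ell",M)
    P=comp((g>r+40)&(g>b+30)&(z<.05),[518,202]);print(" tray",cv2.minAreaRect(P.astype(np.float32)))
    w=(r>b+15)&(r>=g)
    P=comp(w&(z<.0165)&(z>.0),[565,46]);print(" recess",len(P),cv2.minAreaRect(P.astype(np.float32)))
    P=comp(w&(z>.031)&(z<.046),[665,46]);
    # ledge front edge: min x per y bin
    ys=np.arange(-150,260,15);e=np.array([[np.percentile(P[abs(P[:,1]-y)<7,0],2),y] for y in ys if (abs(P[:,1]-y)<7).sum()>20 and abs(y-55)>55])
    k=np.polyfit(e[:,1],e[:,0],1);print(" ledge x at y=54:",np.polyval(k,54),"yaw",-np.degrees(np.arctan(k[0])),np.std(e[:,0]-np.polyval(k,e[:,1])))
E
python3 r.py
```

```text
top stone [549.70909967  38.78155118] pca 34.50883014061237 ell ((551.8002319335938, 38.70935821533203), (54.686119079589844, 95.20870971679688), 125.45463562011719)
 tray ((518.39404296875, 200.44168090820312), (108.20480346679688, 148.4247589111328), 88.67042541503906)
 recess 376 ((594.1535034179688, 48.668731689453125), (96.998779296875, 114.780517578125), 5.641957759857178)
 ledge x at y=54: 642.7560406199043 yaw 5.8889840069091965 2.4568997852859122
wrist stone [548.56009292  35.10583901] pca 34.72207407058175 ell ((551.9668579101562, 37.10079574584961), (57.38370132446289, 92.0726318359375), 124.32612609863281)
 tray ((510.2951965332031, 208.96043395996094), (136.42799377441406, 137.21263122558594), 82.5896987915039)
 recess 7536 ((565.7186889648438, 45.84539794921875), (154.64630126953125, 116.50483703613281), 6.034110069274902)
 ledge x at y=54: 646.4457626170241 yaw 3.6927864507931183 9.787288015296253
```

Emit:
{"method": "step_arm", "body": {
  "targets": [
    [0.8, [8, 6, -20], [0, 0, 0.06]],
    [0.8, [15, 11, -60], [0, 0, 0.126]],
    [0.8, [15, 11, -100], [0, 0, 0.126]],
    [0.8, [15, 11, -130], [0, 0, 0.126]],
    [0.8, [15, 11, -140], [0, 0, 0.126]]
  ]
}}

```text
time: 6.9
ee_pos: [0.5496, 0.0377, 0.0465]
tcp_rot: [179.8, -0.3, -145.5]
wrist_force: [-0.1, -0.1, -0.0]
opening: 0.0685
grasp_force: 0.0
```

Emit:
{"method": "step_arm", "body": {
  "targets": [
    [0.8, [0, 0, -12], [0, 0, 0]],
    [0.8, [0, 0, -24], [0, 0, 0]],
    [0.8, [0, 0, -33], [0, 0, 0]],
    [0.8, [0, 0, -34], [0, 0, 0]]
  ]
}}

```text
time: 7.3
ee_pos: [0.5515, 0.0377, 0.0155]
tcp_rot: [180.0, -0.1, -145.3]
wrist_force: [1.0, -0.3, -0.1]
opening: 0.0685
grasp_force: 0.0
```

Emit:
{"method": "step_arm", "body": {
  "targets": [
    [0.6, [0, 0, 0], [0, 0, 0]],
    [0.5, [0, 0, 0], [0, 0, 0]],
    [0.5, [0, 0, 0], [0, 0, 0]],
    [0.5, [0, 0, 0], [0, 0, 0]],
    [0.5, [0, 0, 0], [0, 0, 0]],
    [0.5, [0, 0, 0], [0, 0, 0]]
  ],
  "force": 40
}}

```text
time: 7.9
ee_pos: [0.5517, 0.0377, 0.0163]
tcp_rot: [180.0, -0.1, -145.3]
wrist_force: [-0.8, 0.0, 0.4]
opening: 0.0427
grasp_force: 0.0
```

```bash
python3 w.py w3; python3 r.py | sed -n 5p
```

```text
[0.5517 0.0377 0.0163] [ 1.7998e+02 -6.0000e-02 -1.4533e+02] [  3.9   5.7  -8.5  75.8  -0.  -30.8]
wrist stone [546.26979923  33.02931977] pca 34.624827598971784 ell ((551.741455078125, 37.08287048339844), (56.7790641784668, 92.73595428466797), 125.22508239746094)Traceback (most recent call last):
  File "r.py", line 19, in <module>
    k=np.polyfit(e[:,1],e[:,0],1);print(" ledge x at y=54:",np.polyval(k,54),"yaw",-np.degrees(np.arctan(k[0])),np.std(e[:,0]-np.polyval(k,e[:,1])))
                 ~^^^^^
IndexError: too many indices for array: array is 1-dimensional, but 2 were indexed
```

View pics/w3.png

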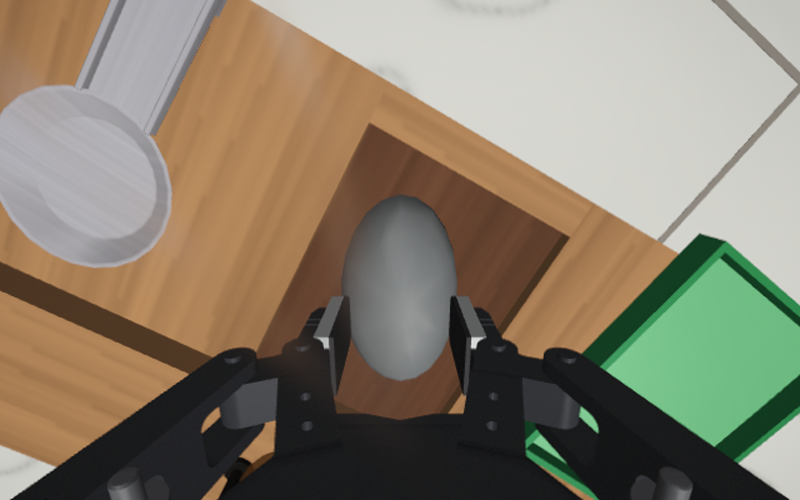

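The stone is at (400,287), untouched between the pads. They are still too high, since the open pads stand farther back. Reopen, go lower and close again.

Emit:
{"method": "step_arm", "body": {
  "targets": [
    [0.8, [0, 0, 0], [0, 0, 0]],
    [0.8, [0, 0, 0], [0, 0, 0]],
    [0.8, [0, 0, 0], [0, 0, 0]],
    [0.8, [0, 0, -2], [0, 0, 0]],
    [0.8, [0, 0, -4], [0, 0, 0]],
    [0.8, [0, 0, -4], [0, 0, 0]]
  ]
}}

```text
time: 8.55
ee_pos: [0.5514, 0.0377, 0.0117]
tcp_rot: [180.0, -0.1, -145.3]
wrist_force: [0.5, -1.2, -0.5]
opening: 0.0683
grasp_force: 0.0
```

Emit:
{"method": "step_arm", "body": {
  "targets": [
    [0.4, [0, 0, 0], [0, 0, 0]],
    [0.3, [0, 0, 0], [0, 0, 0]],
    [0.3, [0, 0, 0], [0, 0, 0]],
    [0.3, [0, 0, 0], [0, 0, 0]],
    [0.3, [0, 0, 0], [0, 0, 0]],
    [0.3, [0, 0, 0], [0, 0, 0]],
    [0.3, [0, 0, 0], [0, 0, 0]],
    [0.3, [0, 0, 0], [0, 0, 0]]
  ],
  "force": 40
}}

```text
time: 9.35
ee_pos: [0.5517, 0.0377, 0.0122]
tcp_rot: [180.0, -0.1, -145.3]
wrist_force: [-1.1, -0.8, -0.7]
opening: 0.0258
grasp_force: 0.0
```

```bash
python3 - <<'E'
from h import *
f=np.load("wrist.npz");X=f["X"]
print("w3: z along row 250(px200..) :")
for v in (235,245,255,265,275,290): print(v,[tuple(np.round(X[v,u]*1000).astype(int)) for u in (268,274,320,366,372)])
E
python3 w.py w4
```

```text
w3: z along row 250(px200..) :
235 [(np.int64(582), np.int64(14), np.int64(11)), (np.int64(567), np.int64(14), np.int64(40)), (np.int64(547), np.int64(34), np.int64(53)), (np.int64(543), np.int64(70), np.int64(11)), (np.int64(541), np.int64(74), np.int64(10))]
245 [(np.int64(558), np.int64(11), np.int64(73)), (np.int64(556), np.int64(14), np.int64(73)), (np.int64(551), np.int64(37), np.int64(53)), (np.int64(532), np.int64(50), np.int64(72)), (np.int64(530), np.int64(52), np.int64(73))]
255 [(np.int64(557), np.int64(13), np.int64(83)), (np.int64(559), np.int64(16), np.int64(76)), (np.int64(556), np.int64(40), np.int64(54)), (np.int64(534), np.int64(50), np.int64(78)), (np.int64(531), np.int64(50), np.int64(83))]
265 [(np.int64(556), np.int64(14), np.int64(92)), (np.int64(563), np.int64(19), np.int64(77)), (np.int64(561), np.int64(44), np.int64(54)), (np.int64(537), np.int64(53), np.int64(80)), (np.int64(532), np.int64(49), np.int64(92))]
275 [(np.int64(560), np.int64(16), np.int64(93)), (np.int64(567), np.int64(21), np.int64(78)), (np.int64(566), np.int64(47), np.int64(54)), (np.int64(541), np.int64(55), np.int64(82)), (np.int64(534), np.int64(51), np.int64(95))]
290 [(np.int64(565), np.int64(20), np.int64(95)), (np.int64(572), np.int64(25), np.int64(81)), (np.int64(576), np.int64(54), np.int64(51)), (np.int64(547), np.int64(59), np.int64(83)), (np.int64(540), np.int64(55), np.int64(96))]
[0.5517 0.0377 0.0122] [ 1.7997e+02 -7.0000e-02 -1.4533e+02] [  3.9   5.8  -8.9  75.4  -0.  -30.8]
```

View pics/w4.png

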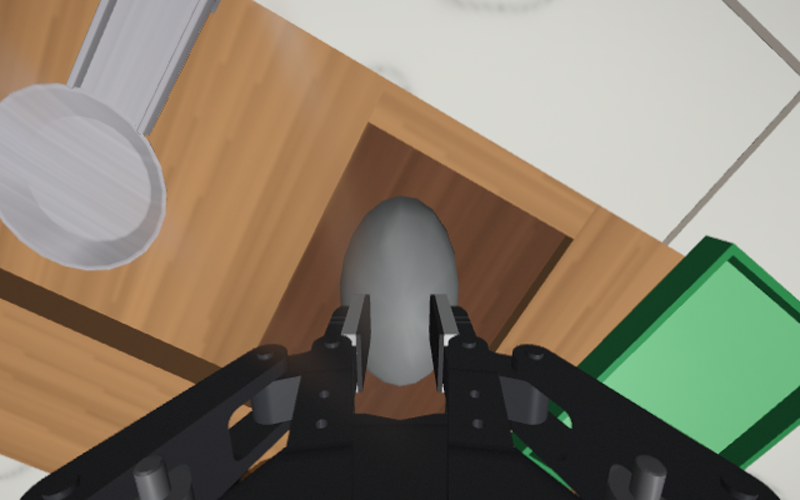

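The fingers pass over the stone: the depth puts their tips at z≈72 mm while the reported TCP z was 16. So the real fingertips are well behind the nominal TCP. I'll measure that offset.

Run:
```python
from h import *
f=np.load("wrist.npz");X=f["X"];im=f["im"].astype(int)
# pixels near the tips: left finger cols 270-300, right 340-372, rows 228-262
for v in range(230,262,4): print(v,[(tuple(np.round(X[v,u]*1000).astype(int).tolist()),int(im[v,u].sum())) for u in (286,290,294,346,350,354)])
o=bot.get_obs();print(o["ee_pos"],o["opening"])
p=bot.camera_params("wrist");
def proj(P):
    c=np.array(p["R"])@P+p["t"];s=c[:2]/c[2];s=s*(1+p["k1"]*(s@s));K=np.array(p["K"]);return K[:2,:2]@s+K[:2,2]
y=np.array([np.sin(np.radians(-145.3)),-np.cos(np.radians(-145.3)),0])
for h in (0,30,50,60,70): print(h,[np.round(proj(o["ee_pos"]+[0,0,h/1000]+s*.0129*y)*1.25) for s in(-1,1)])
```

```text
230 [((555, 17, 48), 302), ((553, 18, 50), 321), ((552, 20, 50), 338), ((536, 43, 50), 387), ((535, 46, 48), 369), ((534, 47, 49), 355)]
234 [((556, 18, 49), 304), ((555, 20, 50), 318), ((553, 21, 51), 335), ((538, 44, 50), 382), ((537, 46, 49), 366), ((536, 49, 48), 353)]
238 [((554, 18, 60), 287), ((553, 19, 60), 289), ((552, 21, 59), 174), ((536, 42, 61), 76), ((536, 44, 59), 284), ((534, 46, 61), 281)]
242 [((554, 18, 65), 288), ((552, 20, 65), 233), ((553, 22, 62), 171), ((537, 42, 66), 68), ((536, 44, 65), 281), ((535, 46, 64), 283)]
246 [((553, 18, 70), 288), ((552, 20, 70), 168), ((554, 23, 62), 170), ((538, 42, 68), 51), ((536, 43, 70), 195), ((535, 45, 69), 284)]
250 [((553, 19, 73), 285), ((552, 20, 74), 163), ((556, 24, 62), 167), ((539, 44, 68), 50), ((536, 43, 74), 76), ((535, 45, 74), 282)]
254 [((553, 19, 78), 285), ((552, 21, 78), 158), ((558, 25, 62), 163), ((541, 45, 67), 46), ((537, 43, 78), 76), ((536, 44, 78), 283)]
258 [((553, 20, 81), 257), ((551, 21, 82), 154), ((559, 26, 64), 159), ((543, 46, 69), 48), ((537, 43, 81), 71), ((536, 44, 82), 284)]
[0.5517273  0.03771884 0.01219728] 0.025948274790202112
0 [array([377., 279.]), array([425., 278.])]
30 [array([373., 301.]), array([429., 301.])]
50 [array([370., 322.]), array([433., 322.])]
60 [array([368., 334.]), array([436., 334.])]
70 [array([365., 348.]), array([438., 348.])]
```

Measured: the fingertips are about 48 mm above the reported TCP when nearly shut and about 54 mm when open at 68 mm. Lateral centring is right, so I'll reopen and descend accordingly in stages.

Emit:
{"method": "step_arm", "body": {
  "targets": [
    [0.8, [0, 0, 0], [0, 0, 0]],
    [0.8, [0, 0, 0], [0, 0, 0]],
    [0.8, [0, 0, 0], [0, 0, 0]],
    [0.8, [0, 0, 0], [0, 0, 0]],
    [0.8, [0, 0, -8], [0, 0, 0]],
    [0.8, [0, 0, -18], [0, 0, 0]],
    [0.8, [0, 0, -30], [0, 0, 0]],
    [0.8, [0, 0, -40], [0, 0, 0]]
  ]
}}

```text
time: 10.2
ee_pos: [0.5511, 0.0377, -0.0296]
tcp_rot: [179.9, -0.1, -145.3]
wrist_force: [-0.0, 0.5, 0.0]
opening: 0.0682
grasp_force: 0.0
```

```bash
cat > tip.py <<'E'
from h import *
from scipy.spatial.transform import Rotation as Ro
o=bot.get_obs();R=Ro.from_euler('xyz',o["tcp_rot"],degrees=True)
im,X=cloud("wrist");np.savez("wrist",im=im,X=X)
T=R.inv().apply((X.reshape(-1,3)-o["ee_pos"])).reshape(X.shape)*1000 # tool frame mm
h=o["opening"]*500
for s in(-1,1):
    y=T[...,1]*s
    m=(y>h-4)&(y<h+14)&(abs(T[...,0])<13)&(T[...,2]>-85)
    m[:200]=False
    hist,e=np.histogram(T[m][:,2],np.arange(-86,0,3));print(s,dict(zip((-e[:-1]).astype(int).tolist(),hist.tolist())))
print(o["ee_pos"],o["wrist_force"],o["opening"])
E
python3 tip.py
```

```text
-1 {86: 215, 83: 155, 80: 172, 77: 184, 74: 185, 71: 166, 68: 155, 65: 145, 62: 142, 59: 123, 56: 111, 53: 87, 50: 49, 47: 2, 44: 95, 41: 465, 38: 0, 35: 0, 32: 0, 29: 0, 26: 0, 23: 0, 20: 0, 17: 0, 14: 0, 11: 0, 8: 0, 5: 0}
1 {86: 200, 83: 141, 80: 173, 77: 214, 74: 174, 71: 166, 68: 156, 65: 152, 62: 146, 59: 135, 56: 104, 53: 83, 50: 49, 47: 3, 44: 114, 41: 602, 38: 0, 35: 0, 32: 0, 29: 0, 26: 0, 23: 0, 20: 0, 17: 0, 14: 0, 11: 0, 8: 0, 5: 0}
[ 0.55106382  0.03768139 -0.02955393] [-0.02684268  0.46335739  0.00358944] 0.06818682945903824
```

Emit:
{"method": "step_arm", "body": {
  "targets": [
    [0.5, [0, 0, -1], [0, 0, 0]],
    [0.5, [0, 0, -1], [0, 0, 0]],
    [0.5, [0, 0, -1], [0, 0, 0]],
    [0.5, [0, 0, -1], [0, 0, 0]],
    [0.5, [0, 0, -1], [0, 0, 0]]
  ],
  "force": 40
}}

```text
time: 10.75
ee_pos: [0.5518, 0.0377, -0.0287]
tcp_rot: [180.0, -0.1, -145.3]
wrist_force: [0.0, -0.6, -3.5]
opening: 0.0548
grasp_force: 42.6
```

Stone gripped at 55 mm opening with 43 N. Lift it and carry it to the front right.

Emit:
{"method": "step_arm", "body": {
  "targets": [
    [0.5, [0, 0, 8], [0, 0, 0]],
    [0.5, [0, 0, 22], [0, 0, 0]],
    [0.5, [0, 0, 40], [0, 0, 0]],
    [0.5, [-20, -8, 55], [0, 0, 0]],
    [0.5, [-55, -22, 60], [0, 0, 0]],
    [0.5, [-95, -40, 60], [0, 0, 0]],
    [0.5, [-135, -58, 60], [0, 0, 0]],
    [0.5, [-165, -72, 60], [0, 0, 0]]
  ]
}}

```text
time: 11.55
ee_pos: [0.385, -0.0348, 0.0324]
tcp_rot: [-180.0, -0.0, -145.3]
wrist_force: [0.5, -0.9, -1.1]
opening: 0.0549
grasp_force: 42.9
```

Emit:
{"method": "step_arm", "body": {
  "targets": [
    [0.5, [-10, -6, -5], [0, 0, 0]],
    [0.5, [-10, -6, -20], [0, 0, 0]],
    [0.5, [-10, -6, -35], [0, 0, 0]],
    [0.5, [-10, -6, -48], [0, 0, 0]],
    [0.5, [-10, -6, -58], [0, 0, 0]],
    [0.5, [-10, -6, -64], [0, 0, 0]],
    [0.5, [-10, -6, -66], [0, 0, 0]]
  ]
}}

```text
time: 12.25
ee_pos: [0.3766, -0.0402, -0.0353]
tcp_rot: [179.9, -0.1, -145.3]
wrist_force: [0.2, 0.1, -2.8]
opening: 0.0548
grasp_force: 42.9
```

Emit:
{"method": "step_arm", "body": {
  "targets": [
    [0.5, [0, 0, -1], [0, 0, 0]],
    [0.5, [0, 0, -2], [0, 0, 0]],
    [0.5, [0, 0, -3], [0, 0, 0]],
    [0.5, [0, 0, -3.5], [0, 0, 0]],
    [0.5, [0, 0, -3.5], [0, 0, 0]]
  ]
}}

```text
time: 12.75
ee_pos: [0.3767, -0.0403, -0.0383]
tcp_rot: [180.0, -0.1, -145.3]
wrist_force: [-0.0, -0.7, -2.3]
opening: 0.0547
grasp_force: 42.9
```

Emit:
{"method": "step_arm", "body": {
  "targets": [
    [0.5, [0, 0, -0.7], [0, 0, 0]],
    [0.5, [0, 0, -1.4], [0, 0, 0]],
    [0.5, [0, 0, -2], [0, 0, 0]],
    [0.5, [0, 0, -2], [0, 0, 0]]
  ]
}}

```text
time: 13.15
ee_pos: [0.3766, -0.0402, -0.0404]
tcp_rot: [180.0, -0.1, -145.3]
wrist_force: [0.2, 0.0, -2.8]
opening: 0.0547
grasp_force: 42.9
```

Emit:
{"method": "step_arm", "body": {
  "targets": [
    [0.5, [0, 0, -0.6], [0, 0, 0]],
    [0.5, [0, 0, -1.2], [0, 0, 0]],
    [0.5, [0, 0, -1.2], [0, 0, 0]]
  ]
}}

```text
time: 13.45
ee_pos: [0.3769, -0.0403, -0.0407]
tcp_rot: [180.0, -0.0, -145.3]
wrist_force: [-3.8, 1.0, 8.0]
opening: 0.0547
grasp_force: 43.8
```

The stone rests on the table. Release gently, rise, and go over the tray's front wall.

Emit:
{"method": "step_arm", "body": {
  "targets": [
    [0.66, [0, 0, 0.5], [0, 0, 0]],
    [0.7, [0, 0, 0.5], [0, 0, 0]],
    [0.75, [0, 0, 0.5], [0, 0, 0]],
    [0.8, [0, 0, 0.5], [0, 0, 0]],
    [0.8, [0, 0, 0.5], [0, 0, 0]],
    [0.8, [0, 0, 30], [0, 0, 0]],
    [0.8, [0, 0, 70], [0, 0, 0]],
    [0.8, [0, 20, 110], [0, 0, 0.1]]
  ]
}}

```text
time: 14.25
ee_pos: [0.3762, -0.021, 0.0695]
tcp_rot: [180.0, -0.1, -139.7]
wrist_force: [0.9, -0.1, 0.3]
opening: 0.0683
grasp_force: 0.0
```

Emit:
{"method": "step_arm", "body": {
  "targets": [
    [0.8, [10, 30, 0], [0, 0, 0.14]],
    [0.6, [20, 60, 0], [0, 0, 0.28]],
    [0.4, [30, 90, 0], [0, 0, 0.42]],
    [0.4, [40, 120, 0], [0, 0, 0.56]],
    [0.4, [50, 150, 0], [0, 0, 0.7]],
    [0.4, [60, 180, 0], [0, 0, 0.84]],
    [0.4, [66, 210, 0], [0, 0, 0.84]],
    [0.4, [68, 223, 0], [0, 0, 0.84]]
  ]
}}

```text
time: 15.05
ee_pos: [0.4449, 0.2047, 0.0681]
tcp_rot: [180.0, -0.1, -91.4]
wrist_force: [-0.2, -1.1, 0.3]
opening: 0.0339
grasp_force: 0.0
```

```bash
cat > t.py <<'E'
from h import *
import sys
for n in sys.argv[1:] or ["wrist","top"]:
    im,X=cloud(n);np.savez(n,im=im,X=X);im=im.astype(int);r,g,b=im[...,0],im[...,1],im[...,2];z=X[...,2]
    m=((g>r+30)&(g>b+20)&(z<.05)&(z>.005)).astype(np.uint8); m=cv2.morphologyEx(m,cv2.MORPH_OPEN,np.ones((3,3)))
    k,l,s,c=cv2.connectedComponentsWithStats(m);i=1+np.argmax(s[1:,4]);P=X[l==i]*1000
    f=P[P[:,2]<np.median(P[:,2])+4];w=P[P[:,2]>np.median(P[:,2])+8]
    print(n,"tray",cv2.minAreaRect(P[:,:2].astype(np.float32)),"floor z",np.median(P[:,2]),"tops",cv2.minAreaRect(w[:,:2].astype(np.float32)),np.percentile(w[:,2],90),len(w))
E
python3 t.py; python3 d.py 445 203 60 -91.4
python3 - <<'E'
from h import *
im=np.load('wrist.npz')['im'];save('w5',im,1.0)
E
```

```text
wrist tray ((525.2738037109375, 204.22882080078125), (116.4334487915039, 161.21058654785156), 88.64727020263672) floor z 24.661626259631852 tops ((519.96337890625, 201.4806671142578), (110.55955505371094, 150.5214080810547), 88.52691650390625) 36.76624850617833 3133
top tray ((517.6331787109375, 177.9221649169922), (64.11531829833984, 148.23178100585938), 89.32637023925781) floor z 26.38509506583473 tops ((517.0390014648438, 176.27243041992188), (62.00313186645508, 147.6153564453125), 89.94239807128906) 42.52351422354119 58
15.15 shift [ 0.5 -0.7 -8.1] turn [ 0.001 -0.001 -0.   ] q [ 24.7  -3.9 -12.5  81.5  -0.  -64. ] F [-0.2  0.1 -0.9] op 0.0342
```

View pics/w5.png

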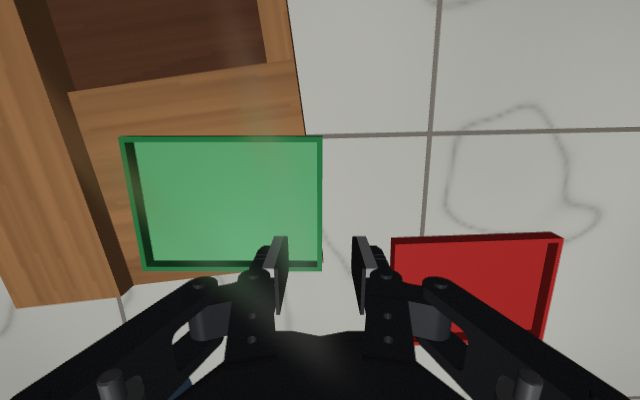

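The green tray's rim is fully visible (x 122–322, y 135–270 px). The fingers straddle its front wall (px 322), and the red look-alike lies beyond the outer finger. Rim fit: centre (520,201.5), yaw −1.5°. Descend onto the front wall.

Emit:
{"method": "step_arm", "body": {
  "targets": [
    [0.4, [2, -1, -25], [0, 0, 0]],
    [0.4, [2, -1, -50], [0, 0, 0]],
    [0.4, [2, -1, -70], [0, 0, 0]],
    [0.4, [2, -1, -80], [0, 0, 0]],
    [0.4, [2, -1, -86], [0, 0, 0]],
    [0.4, [2, -1, -88], [0, 0, 0]],
    [0.4, [2, -1, -89], [0, 0, 0]]
  ]
}}

```text
time: 15.85
ee_pos: [0.4472, 0.201, -0.017]
tcp_rot: [-179.9, -0.1, -91.5]
wrist_force: [-13.9, -7.2, 32.7]
opening: 0.0338
grasp_force: 16.4
```

Emit:
{"method": "step_arm", "body": {
  "targets": [
    [0.25, [0, 0, 0], [0, 0, 0]],
    [0.15, [0, 0, 0], [0, 0, 0]],
    [0.1, [0, 0, 0], [0, 0, 0]],
    [0.0, [0, 0, 0], [0, 0, 0]],
    [0.0, [0, 0, 0], [0, 0, 0]],
    [0.0, [0, 0, 0], [0, 0, 0]]
  ],
  "force": 30
}}

```text
time: 16.45
ee_pos: [0.4482, 0.2024, -0.0158]
tcp_rot: [-179.8, 0.1, -91.5]
wrist_force: [-11.2, -2.1, 30.0]
opening: 0.003
grasp_force: 50.6
```

```bash
python3 t.py wrist
```

```text
wrist tray ((532.0026245117188, 202.34400939941406), (110.29744720458984, 169.02732849121094), 88.41276550292969) floor z 24.734418963142062 tops ((523.3539428710938, 202.58364868164062), (110.29744720458984, 151.72323608398438), 88.41276550292969) 36.75826469821342 5844
```

Gripped, but the tips press on the tray floor with about 30 N, so I'll ease off upward.

Emit:
{"method": "step_arm", "body": {
  "targets": [
    [0, [0, 0, 2], [0, 0, 0]],
    [0, [0, 0, 4], [0, 0, 0]],
    [0, [0, 0, 4], [0, 0, 0]]
  ]
}}

```text
time: 16.8
ee_pos: [0.4473, 0.2016, -0.0158]
tcp_rot: [-180.0, -0.0, -91.5]
wrist_force: [-0.6, -1.0, 12.1]
opening: 0.0031
grasp_force: 47.1
```

```bash
cat > g.py <<'E'
import numpy as np
from workcell import bot
# gripped front wall: tray pose in stand frame, from the tool pose. tray yaw = tool yaw + 90
o=bot.get_obs();a=np.radians(6.03);S=np.array([[np.cos(a),np.sin(a)],[-np.sin(a),np.cos(a)]])
yaw=o["tcp_rot"][2]+90; t=np.radians(yaw)
c=o["ee_pos"][:2]*1000+73*np.array([np.cos(t),np.sin(t)])
print("t",o["time"],"tool in stand",S@(o["ee_pos"][:2]*1000-[565.7,45.8]),"tray centre (stand)",S@(c-[565.7,45.8]),"yaw rel",yaw-6.03,"z",o["ee_pos"][2],"F stand",S@o["wrist_force"][:2],o["wrist_force"][2],"Mz",o["torque"])
E
python3 g.py
```

```text
t 16.8 tool in stand [-101.42089497  167.37567179] tray centre (stand) [-29.0488217  157.82145749] yaw rel -7.52042675469353 z -0.01575373134529085 F stand [-0.68517974 -0.88580371] 12.121325286418868 Mz [-0.25950646 -0.02592693 -0.00630147]
```

Emit:
{"method": "step_arm", "body": {
  "targets": [
    [0, [4, -1, 1], [0, 0, 0.02]],
    [0, [9, -2, 1], [0, 0, 0.045]],
    [0, [13, -3.5, 1], [0, 0, 0.07]],
    [0, [18, -5, 1], [0, 0, 0.095]],
    [0, [22, -6, 1], [0, 0, 0.12]],
    [0, [26, -7, 1], [0, 0, 0.131]],
    [0, [26, -7, 1], [0, 0, 0.131]]
  ]
}}

```text
time: 17.5
ee_pos: [0.4732, 0.1946, -0.0157]
tcp_rot: [180.0, -0.1, -84.0]
wrist_force: [0.7, 0.1, 1.5]
opening: 0.0026
grasp_force: 44.4
```

```bash
python3 g.py; python3 t.py wrist
```

```text
t 17.5 tool in stand [-76.36425948 157.65209826] tray centre (stand) [ -3.3642616  157.66968564] yaw rel 0.013803872926474448 z -0.0157154189584581 F stand [ 0.7016387  -0.02052339] 1.5493538166658465 Mz [ 0.06960952 -0.21730132 -0.00583265]
wrist tray ((548.9808349609375, 209.56219482421875), (154.46324157714844, 118.98114776611328), 6.397570610046387) floor z 24.69818733080192 tops ((549.0671997070312, 205.07958984375), (153.63600158691406, 110.05252838134766), 6.397570610046387) 36.7057922000813 5894
```

Emit:
{"method": "step_arm", "body": {
  "targets": [
    [0, [1, 0.1, 0], [0, 0, 0]],
    [0, [2, 0.2, 0], [0, 0, 0]],
    [0, [3, 0.3, 0], [0, 0, 0]],
    [0, [4, 0.4, 0], [0, 0, 0]],
    [0, [5, 0.5, 0], [0, 0, 0]],
    [0, [5, 0.5, 0], [0, 0, 0]]
  ]
}}

```text
time: 18.15
ee_pos: [0.4764, 0.1951, -0.0157]
tcp_rot: [179.8, -0.1, -83.9]
wrist_force: [-8.3, -1.8, 3.1]
opening: 0.0031
grasp_force: 45.1
```

Ledge reached (about 8 N). Ease to light contact and slide along it towards the recess.

Emit:
{"method": "step_arm", "body": {
  "targets": [
    [0, [-0.9, -0.1, 0], [0, 0, 0]],
    [0, [0.2, -10, 0], [0, 0, 0]],
    [0, [1.7, -25, 0], [0, 0, 0]],
    [0, [3.3, -40, 0], [0, 0, 0]],
    [0, [4.9, -55, 0], [0, 0, 0]],
    [0, [6.4, -70, 0], [0, 0, 0]],
    [0, [7.5, -80, 0], [0, 0, 0]],
    [0, [7.5, -80, 0], [0, 0, 0]]
  ]
}}

```text
time: 18.95
ee_pos: [0.4777, 0.1185, -0.0153]
tcp_rot: [179.2, 0.4, -83.4]
wrist_force: [-41.7, 17.3, 29.7]
opening: 0.003
grasp_force: 218.2
```

```bash
python3 g.py
```

```text
t 18.95 tool in stand [-79.90987787  81.57954814] tray centre (stand) [-6.91305296 82.26039559] yaw rel 0.5343870022078514 z -0.015292514099853043 F stand [-39.6350908   21.60232826] 29.73429042870677 Mz [3.52441595 8.37824342 3.90860721]
```

```bash
python3 t.py wrist top
python3 - <<'E'
from h import *
a=np.load('wrist.npz')['im'];b=np.load('top.npz')['im'][100:230,210:400]
b=cv2.resize(b,(584,400),interpolation=cv2.INTER_CUBIC)
c=np.hstack([a,b]);save('w6',cv2.resize(c,None,fx=.65,fy=.65,interpolation=cv2.INTER_AREA))
E
```

```text
wrist tray ((563.243408203125, 143.09573364257812), (172.34320068359375, 56.91317367553711), 32.1967887878418) floor z 24.85579433148636 tops ((557.9900512695312, 133.85794067382812), (153.62130737304688, 46.657249450683594), 32.46860122680664) 36.70111224083894 4072Traceback (most recent call last):
  File "t.py", line 6, in <module>
    k,l,s,c=cv2.connectedComponentsWithStats(m);i=1+np.argmax(s[1:,4]);P=X[l==i]*1000
                                                    ~~~~~~~~~^^^^^^^^^
    return _wrapfunc(a, 'argmax', axis=axis, out=out, **kwds)
    return bound(*args, **kwds)
ValueError: attempt to get argmax of an empty sequence
```

View pics/w6.png

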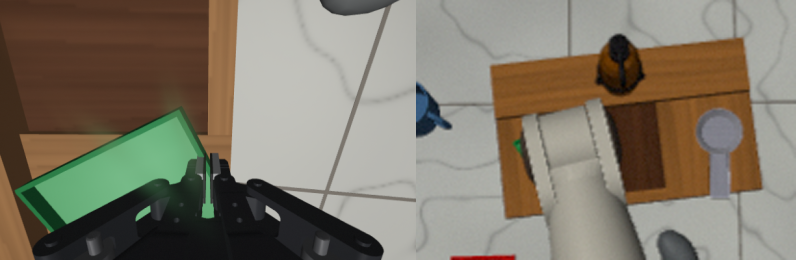

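The tray pivoted in the grip to about 32° yaw: ledge friction held its back, and its leading corner is over the recess at px (182,110). Relax, release and rise, then regrip square to the wall and slide clear of the ledge.

Emit:
{"method": "step_arm", "body": {
  "targets": [
    [0, [-3, 1, 0], [0, 0, 0]],
    [0, [-7, 3, 1], [0, 0, 0]],
    [0, [-8, 3, 3], [0, 0, 0]],
    [0.1, [-8, 3, 3], [0, 0, 0]],
    [0.3, [-8, 3, 4], [0, 0, 0]],
    [0.4, [-8, 3, 4], [0, 0, 0]],
    [0.4, [-8, 3, 4], [0, 0, 0]],
    [0.4, [-8, 3, 6], [0, 0, 0]]
  ]
}}

```text
time: 19.85
ee_pos: [0.4771, 0.1181, -0.0098]
tcp_rot: [179.9, -0.1, -84.0]
wrist_force: [-1.3, 0.1, -0.2]
opening: 0.0341
grasp_force: 0.0
```

Emit:
{"method": "step_arm", "body": {
  "targets": [
    [0.4, [0, 0, 15], [0, 0, 0]],
    [0.4, [0, 0, 35], [0, 0, 0]],
    [0.4, [0, 0, 60], [0, 0, 0]],
    [0.4, [-20, 0, 90], [0, 0, 0]],
    [0.4, [-30, 0, 120], [0, 0, 0]],
    [0.4, [-30, 0, 120], [0, 0, 0]]
  ]
}}

```text
time: 20.45
ee_pos: [0.4483, 0.1187, 0.116]
tcp_rot: [-179.6, -0.0, -83.9]
wrist_force: [0.2, 0.1, 0.6]
opening: 0.0344
grasp_force: 0.0
```

```bash
python3 t.py wrist; python3 g.py
python3 - <<'E'
from h import *
im=np.load('wrist.npz')['im'];save('w7',im,1.0)
E
```

```text
wrist tray ((554.847412109375, 130.95742797851562), (158.48455810546875, 114.16309356689453), 6.609209060668945) floor z 24.66561928682009 tops ((551.1908569335938, 128.99545288085938), (150.5299835205078, 110.44547271728516), 6.1918487548828125) 36.7951552176453 2141
t 20.5 tool in stand [-109.16123516   84.73479462] tray centre (stand) [-36.16123971  84.76057376] yaw rel 0.0202333634133689 z 0.11376272285705015 F stand [-0.10444862 -0.10153741] -0.08240184028601555 Mz [ 0.01418944 -0.04012253 -0.01241822]
```

After relaxing, the tray is square again: centre (551,129), yaw 6.2°, 8 mm clear of the ledge, rim fit 150.5×110.4 mm. Regrip the wall middle without pressing down.

Emit:
{"method": "step_arm", "body": {
  "targets": [
    [0.4, [15, 1, -30], [0, 0, 0]],
    [0.4, [30, 2.5, -65], [0, 0, 0]],
    [0.4, [30, 2.5, -95], [0, 0, 0]],
    [0.4, [30, 2.5, -115], [0, 0, 0]],
    [0.4, [30, 2.5, -124], [0, 0, 0]],
    [0.4, [30, 2.5, -126], [0, 0, 0]]
  ]
}}

```text
time: 21.1
ee_pos: [0.4768, 0.1206, -0.0162]
tcp_rot: [179.9, -0.1, -84.0]
wrist_force: [0.2, -0.1, 0.6]
opening: 0.034
grasp_force: 0.0
```

Emit:
{"method": "step_arm", "body": {
  "targets": [
    [0.2, [0, 0, 0], [0, 0, 0]],
    [0.1, [0, 0, 0], [0, 0, 0]],
    [0.0, [0, 0, 0], [0, 0, 0]],
    [0.0, [0, 0, 0], [0, 0, 0]],
    [0.0, [0, 0, 0], [0, 0, 0]]
  ],
  "force": 70
}}

```text
time: 21.6
ee_pos: [0.4778, 0.1209, -0.0144]
tcp_rot: [-179.9, -0.0, -84.0]
wrist_force: [-0.9, -0.4, 7.0]
opening: 0.0019
grasp_force: 69.6
```

```bash
python3 g.py; python3 t.py wrist
```

```text
t 21.6 tool in stand [-79.47693218  83.93098426] tray centre (stand) [-6.47693332 83.94390197] yaw rel 0.01013876715025308 z -0.014413414980761985 F stand [-0.95025929 -0.32342975] 6.976838395293445 Mz [-0.06139369  0.20974647  0.02214609]
wrist tray ((555.879150390625, 129.18991088867188), (157.36151123046875, 110.67119598388672), 6.174015522003174) floor z 24.713449663646138 tops ((552.7637329101562, 128.8385467529297), (151.04550170898438, 110.64329528808594), 6.203611850738525) 36.726497311590826 5976
```

Emit:
{"method": "step_arm", "body": {
  "targets": [
    [0, [0.5, -4, 1], [0, 0, 0]],
    [0, [2, -12, 1.2], [0, 0, 0]],
    [0, [3.5, -22, 1.2], [0, 0, 0]],
    [0, [5.5, -32, 1.2], [0, 0, 0]],
    [0, [7.3, -42, 1.2], [0, 0, 0]],
    [0, [9, -52, 1.2], [0, 0, 0]],
    [0, [10.5, -59, 1.2], [0, 0, 0]],
    [0, [10.5, -59, 1.2], [0, 0, 0]]
  ]
}}

```text
time: 22.45
ee_pos: [0.4878, 0.0606, -0.0144]
tcp_rot: [180.0, -0.1, -84.0]
wrist_force: [-0.4, 0.1, -0.2]
opening: 0.0018
grasp_force: 68.7
```

```bash
python3 g.py; python3 t.py wrist
```

```text
t 22.45 tool in stand [-75.93113569  22.94756852] tray centre (stand) [-2.9311945  22.85491046] yaw rel -0.07272489537156357 z -0.014438987701009473 F stand [-0.35186093  0.17067477] -0.20079370643197297 Mz [-0.02768329 -0.00051833 -0.02235876]
wrist tray ((563.166259765625, 75.1695556640625), (154.92124938964844, 124.10529327392578), 6.189732551574707) floor z 24.678938407351833 tops ((563.8766479492188, 68.3353500366211), (153.10362243652344, 110.22380065917969), 6.130264759063721) 36.64213413711784 6038
```

Emit:
{"method": "step_arm", "body": {
  "targets": [
    [0, [1, -6, 0], [0, 0, 0]],
    [0, [2, -13, 0], [0, 0, 0]],
    [0, [2.7, -19, 0], [0, 0, 0]],
    [0, [3, -22.4, 0], [0, 0, 0]],
    [0, [3, -22.4, 0], [0, 0, 0]]
  ]
}}

```text
time: 23.0
ee_pos: [0.4906, 0.0388, -0.0144]
tcp_rot: [180.0, -0.1, -84.0]
wrist_force: [0.6, -0.0, -0.9]
opening: 0.0014
grasp_force: 68.7
```

```bash
python3 g.py; python3 t.py wrist
```

```text
t 23.0 tool in stand [-75.39022492   0.91565929] tray centre (stand) [-2.3902365   0.87454651] yaw rel -0.03226833958564068 z -0.014401902370719019 F stand [ 0.59030528 -0.07682536] -0.9373571554152055 Mz [ 0.04154619  0.07405084 -0.00090149]
wrist tray ((566.4517822265625, 51.21345520019531), (153.64151000976562, 119.7236557006836), 6.1863908767700195) floor z 23.5222593174483 tops ((566.2457885742188, 46.70744323730469), (152.26075744628906, 110.80850982666016), 6.1863908767700195) 36.1308457815987 5653
```

The tray is over the recess within 1 mm. Nudge 0.7 mm and open to let it drop.

Emit:
{"method": "step_arm", "body": {
  "targets": [
    [0, [0, -0.7, 0], [0, 0, 0]],
    [0, [0, -0.7, 0], [0, 0, 0]],
    [0.15, [0, -0.7, 0], [0, 0, 0]],
    [0.25, [0, -0.7, 0], [0, 0, 0]],
    [0.35, [0, -0.7, 0], [0, 0, 0]],
    [0.35, [0, -0.7, 0], [0, 0, 0]],
    [0.35, [0, -0.7, 3], [0, 0, 0]]
  ]
}}

```text
time: 23.75
ee_pos: [0.4904, 0.0386, -0.0115]
tcp_rot: [179.9, -0.1, -84.0]
wrist_force: [-0.8, 0.2, -0.5]
opening: 0.0299
grasp_force: 0.0
```

Emit:
{"method": "step_arm", "body": {
  "targets": [
    [0.35, [0, 0, 15], [0, 0, 0]],
    [0.35, [-5, 0, 45], [0, 0, 0]],
    [0.35, [-20, 0, 80], [0, 0, 0]],
    [0.35, [-30, 0, 110], [0, 0, 0]],
    [0.2, [-35, 0, 130], [0, 0, 0]],
    [0, [-35, 0, 130], [0, 0, 0]]
  ]
}}

```text
time: 24.35
ee_pos: [0.4569, 0.0387, 0.1231]
tcp_rot: [-179.7, -0.1, -84.0]
wrist_force: [0.5, -1.1, -0.3]
opening: 0.0041
grasp_force: 0.0
```

```bash
cat >> t.py <<'E'
    Q=P[abs(P[:,2]-np.median(P[:,2]))<3];A=np.c_[Q[:,:2]-Q[:,:2].mean(0),np.ones(len(Q))];k=np.linalg.lstsq(A,Q[:,2],rcond=None)[0];print("floor slope deg",np.degrees(k[:2]))
E
python3 t.py wrist; python3 d.py 400 0 120 -84
```

```text
wrist tray ((566.0196533203125, 46.628170013427734), (153.17001342773438, 110.3176498413086), 6.179964065551758) floor z 15.655958287247703 tops ((565.3287353515625, 46.65095520019531), (151.88827514648438, 110.21363830566406), 5.956320762634277) 27.760734870226155 1906
floor slope deg [0.00599793 0.0742949 ]
24.4 shift [-56.6 -38.7  -1. ] turn [ 0.001  0.004 -0.001] q [  4.9  -8.7 -11.   87.4  -0.1 -91.1] F [-0.5 -0.  -1. ] op 0.0002
```

The tray is seated: floor at 15.7 mm, slope under 0.1°, and centred. Now the pump: rise, then go over the plunger head at about (687,59).

Emit:
{"method": "step_arm", "body": {
  "targets": [
    [0, [0, 0, 45], [0, 0, 0]],
    [0, [0, 0, 90], [0, 0, 0]],
    [0, [20, 4, 120], [0, 0, 0]],
    [0, [60, 8, 120], [0, 0, 0]],
    [0, [105, 12, 120], [0, 0, 0]],
    [0, [150, 16, 120], [0, 0, 0]],
    [0, [190, 20, 120], [0, 0, 0]],
    [0, [215, 20, 120], [0, 0, 0]]
  ]
}}

```text
time: 25.2
ee_pos: [0.6728, 0.059, 0.2357]
tcp_rot: [179.8, -0.1, -83.9]
wrist_force: [0.1, 0.6, 0.4]
opening: 0.0001
grasp_force: 0.0
```

```bash
python3 d.py 687 59 225 -84
python3 - <<'E'
from h import *
from scipy.spatial.transform import Rotation as Ro
for n in("wrist","side"):
    im,X=cloud(n);z=X[...,2];r=im.astype(int).sum(-1)
    m=(z>.234)&(z<.252)&(X[...,0]>.6)&(X[...,0]<.72)&(abs(X[...,1]-.055)<.06)
    P=X[m]*1000; print(n,m.sum())
    if m.sum()>10:
        print(np.median(P[:,2]),cv2.minAreaRect(P[:,:2].astype(np.float32)),P.min(0),P.max(0))
        if n=="wrist": 
            H=P[abs(P[:,2]-243)<5]; B=H[H[:,0]>660]; print("head",B.min(0),B.max(0),(B.min(0)+B.max(0))/2)
    if n=="wrist": save("w8",im,1.0)
E
```

```text
25.2 shift [ 14.2   0.  -10.7] turn [ 0.001 -0.003 -0.001] q [ 5.00e+00  2.61e+01  4.09e+01  1.05e+02 -1.00e-01 -9.10e+01] F [0.1 0.6 0.4] op 0.0001
wrist 2581
242.01829876104136 ((666.1718139648438, 50.88968276977539), (74.6819839477539, 28.957477569580078), 15.741060256958008) [626.83032421  42.23504111 234.03912459] [702.48271934  72.67112891 244.87819395]
head [660.10176236  42.47494442 238.04291418] [702.48271934  72.67112891 244.87819395] [681.29224085  57.57303666 241.46055406]
side 85
240.02351539254744 ((660.9908447265625, 64.9312744140625), (29.77887725830078, 78.60702514648438), 85.17007446289062) [621.11335088  47.61714926 234.47071102] [699.3963338   78.24717007 250.8663715 ]
```

View pics/w8.png

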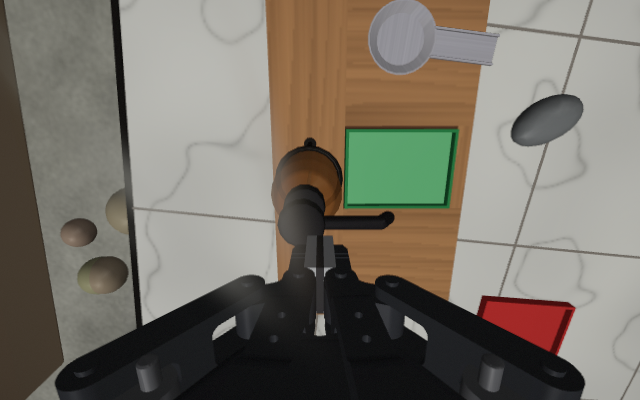

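The picture shows the tray seated in the recess (345–458,127–208) and the stone on the table (547,120), with the pump head at (302,218) and its spout to the right. The head centre is about (687,58).

Emit:
{"method": "step_arm", "body": {
  "targets": [
    [0, [7, 0, 0], [0, 0, 0]],
    [0, [14, -1, 0], [0, 0, 0]],
    [0, [14, -1, -10], [0, 0, 0]],
    [0, [14, -1, -20], [0, 0, 0]],
    [0, [14, -1, -25], [0, 0, 0]],
    [0, [14, -1, -25], [0, 0, 0]]
  ]
}}

```text
time: 25.9
ee_pos: [0.6839, 0.0576, 0.2128]
tcp_rot: [179.9, -0.1, -84.0]
wrist_force: [-0.3, -0.4, 0.5]
opening: -0.0003
grasp_force: 0.0
```

Emit:
{"method": "step_arm", "body": {
  "targets": [
    [0, [0, 0, -2], [0, 0, 0]],
    [0, [0, 0, -4], [0, 0, 0]],
    [0, [0, 0, -6], [0, 0, 0]],
    [0, [0, 0, -8], [0, 0, 0]],
    [0, [0, 0, -10], [0, 0, 0]],
    [0, [0, 0, -10], [0, 0, 0]]
  ]
}}

```text
time: 26.5
ee_pos: [0.6847, 0.0576, 0.2035]
tcp_rot: [180.0, -0.1, -84.0]
wrist_force: [-0.3, 0.3, 0.2]
opening: 0.0002
grasp_force: 0.0
```

Emit:
{"method": "step_arm", "body": {
  "targets": [
    [0, [1, 0, -1], [0, 0, 0]],
    [0, [2, 0, -2], [0, 0, 0]],
    [0, [2, 0, -3], [0, 0, 0]],
    [0, [2, 0, -4], [0, 0, 0]],
    [0, [2, 0, -5], [0, 0, 0]],
    [0, [2, 0, -6], [0, 0, 0]],
    [0, [2, 0, -6], [0, 0, 0]]
  ]
}}

```text
time: 27.2
ee_pos: [0.6867, 0.0576, 0.1977]
tcp_rot: [180.0, -0.1, -84.0]
wrist_force: [-0.4, 0.2, 2.6]
opening: -0.0002
grasp_force: 1.7
```

Emit:
{"method": "step_arm", "body": {
  "targets": [
    [0, [0, 0, -1.5], [0, 0, 0]],
    [0, [0, 0, -3], [0, 0, 0]],
    [0, [0, 0, -4.5], [0, 0, 0]],
    [0, [0, 0, -6], [0, 0, 0]],
    [0, [0, 0, -7.5], [0, 0, 0]],
    [0, [0, 0, -9], [0, 0, 0]],
    [0, [0, 0, -10.5], [0, 0, 0]],
    [0, [0, 0, -12], [0, 0, 0]]
  ]
}}

```text
time: 28.0
ee_pos: [0.6868, 0.0576, 0.1858]
tcp_rot: [-180.0, -0.1, -84.0]
wrist_force: [1.2, 0.4, 5.6]
opening: -0.0002
grasp_force: 2.9
```

Emit:
{"method": "step_arm", "body": {
  "targets": [
    [0, [0, 0, -1], [0, 0, 0]],
    [0, [0, 0, -2], [0, 0, 0]],
    [0, [0, 0, -3], [0, 0, 0]],
    [0, [0, 0, -4], [0, 0, 0]],
    [0, [0, 0, -5], [0, 0, 0]],
    [0, [0, 0, -5], [0, 0, 0]]
  ]
}}

```text
time: 28.6
ee_pos: [0.6871, 0.0576, 0.185]
tcp_rot: [-179.7, -0.1, -84.0]
wrist_force: [-4.7, -0.5, 24.8]
opening: -0.0003
grasp_force: 12.6
```

Bottomed out (force up to 25 N, about 18 mm travelled). Ease slightly, hold, then rise slowly.

Emit:
{"method": "step_arm", "body": {
  "targets": [
    [0, [0, 0, 1], [0, 0, 0]],
    [0, [0, 0, 1.5], [0, 0, 0]],
    [0, [0, 0, 1.5], [0, 0, 0]],
    [0, [0, 0, 1.5], [0, 0, 0]],
    [0, [0, 0, 1.5], [0, 0, 0]],
    [0, [0, 0, 1.5], [0, 0, 0]],
    [0, [0, 0, 1.5], [0, 0, 0]],
    [0, [0, 0, 1.5], [0, 0, 0]]
  ]
}}

```text
time: 29.4
ee_pos: [0.687, 0.0577, 0.1851]
tcp_rot: [-179.8, -0.1, -84.0]
wrist_force: [-3.3, -0.2, 18.2]
opening: 0.0003
grasp_force: 9.2
```

Emit:
{"method": "step_arm", "body": {
  "targets": [
    [0, [0, 0, 0.7], [0, 0, 0]],
    [0, [0, 0, 1.4], [0, 0, 0]],
    [0, [0, 0, 2.1], [0, 0, 0]],
    [0, [0, 0, 2.8], [0, 0, 0]],
    [0, [0, 0, 3.5], [0, 0, 0]],
    [0, [0, 0, 4.2], [0, 0, 0]],
    [0, [0, 0, 4.9], [0, 0, 0]],
    [0, [0, 0, 5.6], [0, 0, 0]]
  ]
}}

```text
time: 30.2
ee_pos: [0.6868, 0.0576, 0.188]
tcp_rot: [-180.0, -0.1, -84.0]
wrist_force: [0.4, 0.5, 5.2]
opening: 0.0001
grasp_force: 2.6
```

Emit:
{"method": "step_arm", "body": {
  "targets": [
    [0, [0, 0, 0.7], [0, 0, 0]],
    [0, [0, 0, 1.4], [0, 0, 0]],
    [0, [0, 0, 2.1], [0, 0, 0]],
    [0, [0, 0, 2.8], [0, 0, 0]],
    [0, [0, 0, 3.5], [0, 0, 0]],
    [0, [0, 0, 4.2], [0, 0, 0]],
    [0, [0, 0, 4.9], [0, 0, 0]],
    [0, [0, 0, 5.6], [0, 0, 0]]
  ]
}}

```text
time: 31.0
ee_pos: [0.6867, 0.0576, 0.1933]
tcp_rot: [180.0, -0.1, -84.0]
wrist_force: [0.8, -0.2, 4.1]
opening: 0.0003
grasp_force: 2.1
```

Emit:
{"method": "step_arm", "body": {
  "targets": [
    [0, [0, 0, 0.7], [0, 0, 0]],
    [0, [0, 0, 1.4], [0, 0, 0]],
    [0, [0, 0, 2.1], [0, 0, 0]],
    [0, [0, 0, 2.8], [0, 0, 0]],
    [0, [0, 0, 3.5], [0, 0, 0]],
    [0, [0, 0, 4.2], [0, 0, 0]],
    [0, [0, 0, 4.9], [0, 0, 0]],
    [0, [0, 0, 5.6], [0, 0, 0]]
  ]
}}

```text
time: 31.8
ee_pos: [0.6867, 0.0576, 0.1989]
tcp_rot: [180.0, -0.1, -84.0]
wrist_force: [2.2, -0.3, 3.7]
opening: -0.0003
grasp_force: 1.5
```

Emit:
{"method": "step_arm", "body": {
  "targets": [
    [0, [0, 0, 0.7], [0, 0, 0]],
    [0, [0, 0, 1.4], [0, 0, 0]],
    [0, [0, 0, 2.1], [0, 0, 0]],
    [0, [0, 0, 2.8], [0, 0, 0]],
    [0, [0, 0, 3.5], [0, 0, 0]],
    [0, [0, 0, 4.2], [0, 0, 0]],
    [0, [0, 0, 4.9], [0, 0, 0]],
    [0, [0, 0, 5.6], [0, 0, 0]]
  ]
}}

```text
time: 32.6
ee_pos: [0.6863, 0.0576, 0.2042]
tcp_rot: [179.9, -0.1, -84.0]
wrist_force: [-0.1, -0.0, 0.7]
opening: 0.0002
grasp_force: 0.0
```

The plunger is back at the top with no force on it. Withdraw and check the scene.

Emit:
{"method": "step_arm", "body": {
  "targets": [
    [0, [0, 0, 15], [0, 0, 0]],
    [0, [0, 0, 40], [0, 0, 0]],
    [0, [-20, 0, 60], [0, 0, 0]],
    [0, [-65, 0, 60], [0, 0, 0]],
    [0, [-110, -10, 60], [0, 0, 0]],
    [0, [-155, -30, 60], [0, 0, 0]],
    [0, [-200, -60, 60], [0, 0, 0]],
    [0, [-230, -100, 60], [0, 0, 0]]
  ]
}}

```text
time: 33.4
ee_pos: [0.4565, -0.0391, 0.2648]
tcp_rot: [180.0, -0.1, -83.8]
wrist_force: [1.4, -1.5, 0.8]
opening: 0.0
grasp_force: 0.0
```

```bash
sleep 0
python3 - <<'E'
from h import *
im,X=cloud("side");z=X[...,2];a=im.astype(int);r,g,b=a[...,0],a[...,1],a[...,2]
def med(n,m): P=X[m]*1000; print(n,len(P),np.round(np.median(P,0)),np.round(P.max(0)),cv2.minAreaRect(P[:,:2].astype(np.float32)) if len(P)>5 else"")
med("tray",(g>r+40)&(g>b+30)&(abs(X[...,0]-.56)<.15)&(z<.06)&(X[...,1]<.3))
med("stone",(abs(r-g)<15)&(abs(g-b)<18)&(r<140)&(z>.01)&(z<.06)&(np.hypot(X[...,0]-.377,X[...,1]+.04)<.07))
med("head",(z>.225)&(z<.26)&(X[...,0]>.6)&(X[...,0]<.72)&(abs(X[...,1]-.055)<.06))
im0=np.load("side.npz")["im"];d=cv2.absdiff(im0,im).max(-1)
k,l,s,c=cv2.connectedComponentsWithStats((cv2.medianBlur(d,5)>40).astype(np.uint8));print([(s[i,:].tolist()) for i in range(1,k) if s[i,4]>15])
print(bot.get_obs()["time"],bot.get_obs()["wrist_force"],bot.get_obs()["ee_pos"])
E
```

```text
tray 802 [563.  45.  15.] [637. 112.  37.] ((560.9893798828125, 50.926475524902344), (146.69976806640625, 119.01547241210938), 7.6544599533081055)
stone 251 [376. -24.  34.] [418.   1.  48.] ((376.4500732421875, -32.60859298706055), (87.67178344726562, 54.2078742980957), 46.28840637207031)
head 106 [673.  60. 239.] [698.  79. 246.] ((660.794921875, 64.73098754882812), (34.791133880615234, 76.45629119873047), 81.11705780029297)
[[317, 0, 169, 87, 5910], [391, 22, 7, 14, 50], [316, 52, 18, 11, 126], [315, 61, 6, 11, 46], [314, 62, 38, 92, 1879], [369, 71, 7, 5, 20], [381, 77, 10, 6, 31], [401, 80, 70, 148, 4510], [401, 89, 6, 8, 35], [463, 94, 63, 105, 3367], [342, 199, 22, 16, 262], [436, 209, 46, 40, 1037], [284, 210, 38, 22, 769], [287, 239, 46, 31, 1176]]
33.45 [ 3.21740693 -3.53724072  3.91331228] [ 0.45334211 -0.04372984  0.26604519]
```

```bash
python3 -c "
from workcell import bot
print(bot.job_done())"
```

```text
the job is handed in; nothing more can be done
None
```

The job is handed in at about 33 s of the 72 s: the stone is on the table clear of the stand, the tray lies flat in the recess, the pump was pushed down, held and let up slowly, and the planter, mug and spoon rest did not move; on the way the tray jammed once against the ledge (about 55 N at the wrist, under the 120 N limit) and I freed and regripped it.

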